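# Switch the balcony fan on

### The arm

A 6-joint arm with a two-finger parallel gripper is mounted at the origin on the work surface. World frame = base frame: x ahead of the robot, y to its left, z up, the work surface at z = 0. Lengths are in m, angles in degrees, forces in N, time in s.
With the tool pointing down it reaches from about 0.275 to 0.725 m from the base axis. Payload 15.9 kg.
Tool frame: the origin (TCP) lies at the very end of the fingers, on their centre line; the grasp point (between the pads) lies 19 mm behind it; z points along the fingers, x is the direction in which the jaws open and shut, and the axes are right-handed (so a half turn about z gives the same grasp; the last joint's range is limited). The gripper opens to 85 mm and grips with 20 to 120 N. Pads are 22 mm wide; open, the fingers measure 114 mm over their backs; the gripper's body (76 mm by 85 mm) begins 54 mm behind the grasp point. The pads swing forward as they close: fully open they stand 13 mm farther back than shut.
Start: joints at [-68.812, 12.198, -1.971, 75.831, 0, 90], TCP at [0.181, -0.466, 0.231] pointing down, gripper open.
Joint ranges: [-170.91, 170.91], [-42.67, 98.43], [-65.05, 77.54], [-120.47, 116.71], [-90, 82.35], [-180, 180]. Speed limits (degrees/s): [108.29, 108.29, 136.94, 147.25, 180, 180].

### API

Orientations are given as [roll, pitch, yaw] about the fixed x, y, z axes, in that order (R = Rz(yaw) Ry(pitch) Rx(roll)).
In Python, from bench import env, set_gripper, kin, imaging, current_time, current_joint_positions, current_qvel, current_joint_efforts, current_position, current_orientation, current_wrist_force, current_wrist_torque, current_finger_gap gives the robot as it stands. The module is installed in compiled form; this text tells all that it offers. Calls block until the motion is done:
- env.movep(position, orientation): joint-space move of the TCP to a pose.
- env.movel(position, orientation=None, vel=0.15, f_stop=None): straight line of the TCP; orientation=None keeps the orientation; vel is the mean speed in m/s. With f_stop (N) it stops when the force on the tool has changed by that much, and returns True; else False.
- env.goto_joints(angles): joint-space move.
- set_gripper(opening, squeeze=None): finger opening in m; squeeze is the grip in N (None keeps the last); returns when the fingers have stopped.
- env.wait(seconds).
- kin.ik(position, orientation): joint angles nearest the present ones, or None.
- imaging.read_camera(name): name is "scene" or "top" or "wrist"; returns the picture (384x512x3 uint8, blue, green, red); there is no depth.
- imaging.get_calibration(name): a dict with "fx", "fy", "cx", "cy" (pixels), "position" and "attitude" of the camera in the world. Camera axes: x right, y up, looking along -z (the intrinsics and any distortion apply to the point x, -y, -z); pixel columns grow to the right and rows downward; lengths in m; the calibration is good to about 2 mm. A picture is of the moment at which its call begins: read the wrist's pose just before it. get_calibration takes no time and is no camera call; for the wrist camera it gives the pose at the moment of the call.
A pose or a line that the arm cannot do raises env.IKError and nothing moves.
- env.close_job(): hands the job in, once; it reports no verdict.
Readings, each from a call of its own:
- current_time(): time.
- current_joint_positions(): joint angles.
- current_qvel(): joint speeds.
- current_joint_efforts(): joint torques, N m.
- current_position(): TCP position.
- current_orientation(): TCP orientation.
- current_wrist_force(): force on the tool from outside, world axes, zero at the start.
- current_wrist_torque(): the same for the moment, N m.
- current_finger_gap(): finger opening in m.
Only numpy, scipy, OpenCV 4.12 (cv2) and the standard library are available. Lean on these libraries where they do the work, as an engineer would, in place of code of your own. Each camera call takes 0.05 s, during which the arm holds its last target. There are 200 camera calls.

### The job

Switch the balcony fan on without grasping or lifting anything, using only the fingertips or the outside of the fingers. The empty short glass stands where the taller lever of the chrome fan control comes down: gently push it along the slab, upright, until all of it stands past the nearer end of the control, then just as gently flip the taller lever forward over its centre so that it snaps fully down towards the front. Leave the shorter lever, the knob and everything else as they are.

Things in the scene. Friction and masses are not known exactly. Their poses are not given: they have to be found in the camera images.
- control: Chrome fan control, a box fixed on the slab: 130 (x) x 240 (y) x 45 mm high, turned up to 0.25 rad. Origin at the centre of its underside, on the slab; x points from its front (robot side) to its back, y along its length to its left end. Its ends lie at y = +120 and -120 mm, its front at x = -65 mm. Two levers stand side by side on it at y = +70 and -70 mm; which is the taller varies.
- tall_lever (a joint): Taller toggle lever, rod 9 mm thick; level axle along the control's y at its x = -40 mm, 55 mm above the slab. 0 = leaning 0.436 rad backwards (start); 0.436 = upright, the centre; 1.745 = fully forward, 75 degrees past upright, out over the slab in front. A spring drives it from the centre to the nearer stop: about 1 N moves it at the ball; past the centre it snaps over by itself within 1 s.
- tall_tip (a point): Centre of the ball, 18 mm across, at the end of the taller lever, 71 mm from its axle; at the start about 119 mm above the slab and 30 mm behind the axle.
- short_lever (a joint): Shorter toggle lever, 48 mm from axle to end, ball 14 mm across; same values and behaviour as the taller one. Starts at 0 and stays there.
- short_tip (a point): Centre of the shorter lever's ball, 41 mm from the axle; at the start about 92 mm above the slab.
- knob_mark (a point): A point on the pointer of the control's round knob, 38 mm across, reaching 69 mm above the slab, at the control's x = +30, y = 0 mm; the point lies 15 mm from the knob's axis, on top. To be left as it is.
- glass: Empty short clear glass, loose, upright: 72 mm across at the foot, 76 mm at its widest (20 mm up), 68 mm at the rim, 82 mm high, about 0.2 kg. Origin at the centre of its underside. It stands in front of the taller lever, at least 25 mm clear of the control's front face, and slides on the marble. Touched high it may tip; push it with the tips 10 to 25 mm above the slab.
- domino_a: White melamine domino 52 x 26 x 9 mm with black pips, standing on its short side on the slab beside the control's left end; origin under its centre. Bystander.
- domino_b: White melamine domino 52 x 26 x 9 mm with black pips, standing on its short side on the slab beside the control's right end; origin under its centre. Bystander.
- domino_c: White melamine domino 52 x 26 x 9 mm with black pips, lying flat on the slab behind the control; origin at the centre of its underside. Bystander.
- dish: Round white ceramic dish 110 mm across, 30 mm high, on the slab to the left; origin at the centre of its underside. Bystander.
- tin: Round plain metal tin 80 mm across, 45 mm high, on the slab to the right; origin at the centre of its underside. Bystander.
Not all that is in view belongs to the job. Several things have the shape of the glass; the one meant has the colours described above.

How it is judged (in metres and radians):
On the way, in this order (a step that is already met when the one before it is completed fails the run):
1. the glass stands past an end of the control, upright on the slab and at rest ((y of glass in the frame of control above 0.145 m or y of glass in the frame of control below -0.145 m) and angle between glass's own z axis and vertical below 0.1 rad and height (world z) of glass below 0.006 m and linear speed of glass below 0.03 m/s and value of joint tall_lever below 0.436 rad), for 0.2 s.
2. the taller lever has snapped fully forward (value of joint tall_lever above 1.6 rad), for 0.2 s.
At the end, for the whole second after the job is handed in: The taller lever is fully forward (joint above 1.6 of 1.745), the shorter one still back (below 0.15), and the glass stands upright on the slab, at rest, its centre more than 145 mm along the control from the control's middle (the end is at 120 mm), on either side ((y of glass in the frame of control above 0.145 m or y of glass in the frame of control below -0.145 m) and angle between glass's own z axis and vertical below 0.1 rad and height (world z) of glass below 0.006 m and linear speed of glass below 0.03 m/s and value of joint tall_lever above 1.6 rad and value of joint short_lever below 0.15 rad); the robot touches nothing.
It fails at once if the glass is lifted off the slab (over 12 mm) or tipped (over 0.3 rad) (height (world z) of glass above 0.012 m or angle between glass's own z axis and vertical above 0.3 rad).
It fails at once if the glass or the taller lever is pressed or squeezed hard (over 20 N) (contact force between the fingers and glass above 20 N or contact force between the fingers and tall_lever above 20 N).
It fails at once if the shorter lever is moved past its centre (value of joint short_lever above 0.436 rad).
It fails at once if the knob is turned by more than about 0.4 rad (distance of knob_mark from where it was at the start of the episode above 0.006 m).
It fails at once if a domino, the dish or the tin is shifted over 20 mm or tipped over 0.3 rad (distance of any of domino_a, domino_b, domino_c, dish, tin from where it was at the start of the episode above 0.02 m or angle between any of domino_a, domino_b, domino_c, dish, tin's own z axis and vertical above 0.3 rad).
It also fails if it takes over 48 s, if anything falls off the work surface, if the arm or the gripper's body presses on something with over 40 N, if the wrist force passes 120 N, or if a joint passes its speed limit or range.

## Working session

There is one attempt and no reset: what is moved stays moved. The work goes in short steps, each a Python script; the robot and the scene stay as the last script left them, time stands still between calls to the robot, and variables do not carry over. Pictures are saved under pics/ and viewed, about 8 in all and at most 12, crops included, and the job is handed in when it is done.

```bash
mkdir -p pics
python3 - <<'E'
from bench import *
import cv2,numpy as np
for n in ("scene","top"):
    im=imaging.read_camera(n); c=imaging.get_calibration(n); print(n,c)
    cv2.imwrite(f"pics/{n}0.png",cv2.resize(im,(800,600),interpolation=cv2.INTER_CUBIC))
    cv2.imwrite(f"pics/{n}0_raw.png",im)
print(current_time())
E
```

```text
scene {'fx': 352.54806723816716, 'fy': 352.54806723816716, 'cx': 253.35986859394495, 'cy': 190.49098341371098, 'position': array([0.8923239 , 0.44832826, 0.7387785 ]), 'attitude': array([ 40.60061731,   0.62208207, 138.71984351])}
top {'fx': 494.5782360700227, 'fy': 494.5782360700227, 'cx': 252.78332927375976, 'cy': 191.649716558972, 'position': array([0.34922418, 0.00279614, 1.46527878]), 'attitude': array([  7.88613826,   1.29064375, -89.58336651])}
0.1
```

View pics/scene0.png

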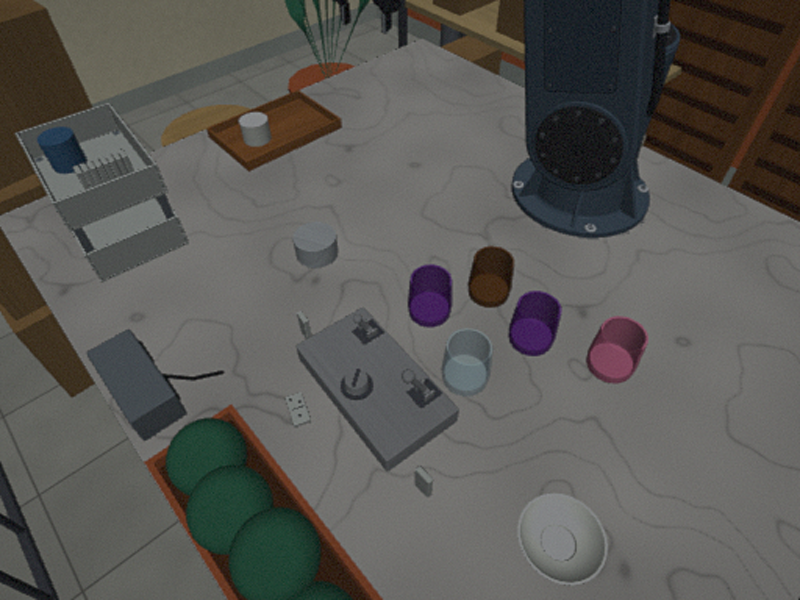

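View pics/top0.png

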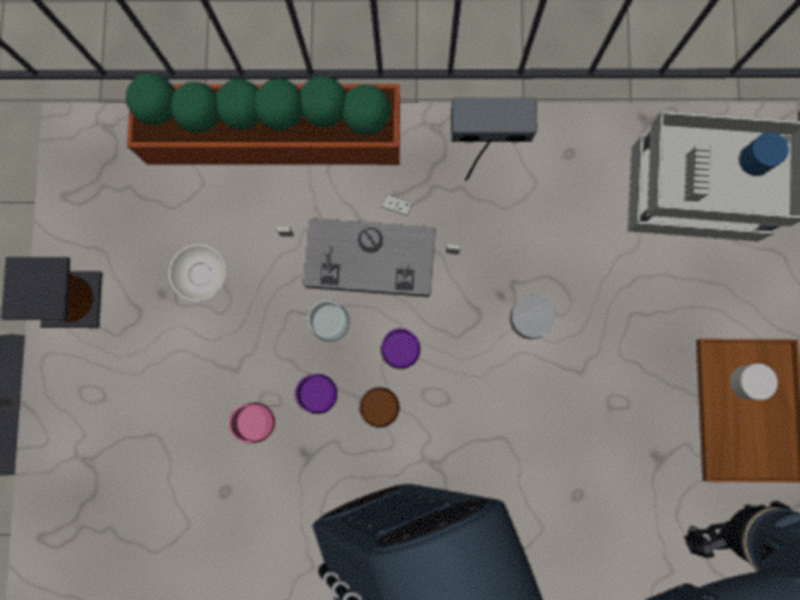

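The top view shows the clear glass at about (329,321), in front of the left lever, which is the taller one. The control spans (304–436, 219–296), and the dish at (197,272) and domino_a at (284,231) are to its left. Next I'll fit the control pose and overlay the result to check it.

```bash
cat > h.py <<'E'
import numpy as np,cv2
from scipy.spatial.transform import Rotation as R
def proj(c,P):
    P=np.atleast_2d(P); q=(P-c["position"])@R.from_euler('xyz',c["attitude"],degrees=True).as_matrix()
    return np.c_[c["cx"]+c["fx"]*q[:,0]/-q[:,2], c["cy"]-c["fy"]*q[:,1]/-q[:,2]]
def ray(c,uv,z):
    d=R.from_euler('xyz',c["attitude"],degrees=True).as_matrix()@np.array([(uv[0]-c["cx"])/c["fx"],-(uv[1]-c["cy"])/c["fy"],-1])
    p=c["position"]; return p+d*(z-p[2])/d[2]
def ctl(p,L):
    L=np.atleast_2d(L); c,s=np.cos(p[2]),np.sin(p[2])
    return np.c_[p[0]+c*L[:,0]-s*L[:,1],p[1]+s*L[:,0]+c*L[:,1],L[:,2]]
E
cat > fit.py <<'E'
from bench import imaging
from h import *
from scipy.optimize import least_squares
T,S=imaging.get_calibration("top"),imaging.get_calibration("scene")
k=0.64
C=[[.065,.12,.045],[.065,-.12,.045],[-.065,-.12,.045],[-.065,.12,.045],[.03,0,.065]]
t=np.array([(311,219),(436,228),(431,291),(305,286),(370,238)])*k
s=np.array([(388,463),(298,350),(362,309),(458,408),(357,383)])*k
f=lambda p:np.r_[(proj(T,ctl(p,C))-t).ravel(),(proj(S,ctl(p,C))-s).ravel()]
r=least_squares(f,[.55,.05,0]);p=r.x;print(p,np.round(f(p).reshape(-1,2),1).tolist())
np.save("ctl.npy",p)
def circ(x,y,z,r): a=np.linspace(0,6.28,40);return np.c_[x+r*np.cos(a),y+r*np.sin(a),0*a+z]
from scipy.optimize import minimize
for n,uv,z in (("glass rim",(329,321),.041),("dish",(197,272),.02),("domA",(285,231),.026),("tin",(532,316),.03),("purple",(401,349),.04),("purple2",(316,393),.04),("pink",(254,422),.04)):
    print(n,ray(T,np.array(uv)*k,z).round(3))
g=ray(T,np.array((329,321))*k,.041)
L=np.array(ctl(p,[[-.04,.07,.055],[-.07,.07,.119]])); 
print("tip",ctl(p,[[-.01,.07,.119]]),"glass in ctl",(g[:2]-p[:2])@np.array([[np.cos(p[2]),-np.sin(p[2])],[np.sin(p[2]),np.cos(p[2])]]))
ov=[]
for n,c in (("top",T),("scene",S)):
    im=cv2.imread(f"pics/{n}0_raw.png"); im=cv2.resize(im,None,fx=4,fy=4,interpolation=cv2.INTER_CUBIC)
    D=lambda P,col:cv2.polylines(im,[np.int32(proj(c,P)*4+1.5)],False,col,1,cv2.LINE_AA)
    for z in (0,.045): D(ctl(p,[[a,b,z] for a,b in((.065,.12),(.065,-.12),(-.065,-.12),(-.065,.12),(.065,.12))]),(0,255,0))
    D(ctl(p,[[-.04,.07,.055],[-.01,.07,.119]]),(0,0,255)); D(ctl(p,[[-.04,-.07,.055],[-.0227,-.07,.092]]),(0,0,255))
    D(circ(g[0],g[1],0,.036),(255,0,255));D(circ(g[0],g[1],.082,.034),(255,0,255))
    u=np.int32(proj(c,[p[0]-.04,p[1]+.04,.03])[0]*4);ov.append(im[max(u[1]-290,0):u[1]+290,max(u[0]-200,0):u[0]+200])
h=min(o.shape[0] for o in ov);cv2.imwrite("pics/ov.png",np.hstack([o[:h] for o in ov]))
E
python3 fit.py
```

```text
[ 0.63036349  0.08779553 -0.05711265] [[-2.7, -1.2], [-1.4, -2.3], [-0.8, 1.1], [-2.4, -0.7], [-1.1, -0.9], [-0.2, -0.8], [-2.9, -2.8], [-0.2, -2.3], [1.7, -0.4], [-0.7, -2.8]]
glass rim [0.505 0.159 0.041]
dish [0.601 0.415 0.02 ]
domA [0.68  0.248 0.026]
tin [ 0.518 -0.219  0.03 ]
purple [0.454 0.025 0.04 ]
purple2 [0.372 0.18  0.04 ]
pink [0.319 0.293 0.04 ]
tip [[0.62437551 0.15825221 0.119     ]] glass in ctl [-0.12879778  0.06356269]
```

View pics/ov.png

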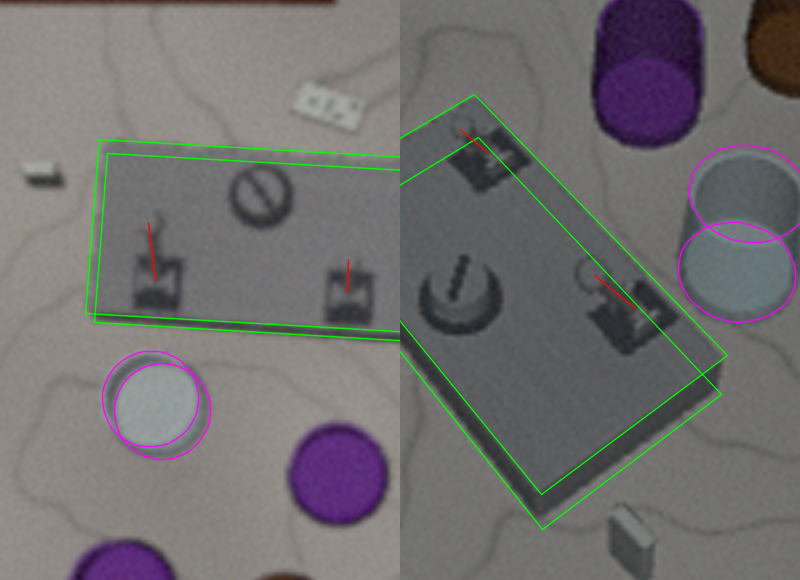

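The overlay shows the control, tall left lever and glass about right, but the model is off by 2–3 px (around 6 mm). I'll move above the glass with the fingers at 40 mm and take one closer look.

Run:
```python
from bench import *
import cv2,json
env.movep([0.51,0.09,0.30],[180,0,-3.3]); set_gripper(0.04)
env.wait(0.3)
c=imaging.get_calibration("wrist"); im=imaging.read_camera("wrist")
json.dump({k:(v.tolist() if hasattr(v,'tolist') else v) for k,v in c.items()},open("w1.json","w"))
cv2.imwrite("pics/w1_raw.png",im); cv2.imwrite("pics/w1.png",cv2.resize(im,(800,600),interpolation=cv2.INTER_CUBIC))
print(c,current_time(),current_position(),current_orientation(),current_joint_positions(),current_finger_gap())
```

```text
{'fx': 292.6095360901922, 'fy': 292.6095360901922, 'cx': 253.7102612234363, 'cy': 190.03181211579104, 'position': array([0.51452815, 0.16536721, 0.44181718]), 'attitude': array([-17.38728758,   0.05338528,  -3.35047619])} 3.275 [0.50999528 0.09002018 0.2999975 ] [ 1.79999109e+02 -4.08053919e-04 -3.29801314e+00] [ 1.00108553e+01  1.44720577e+01  1.08324775e+01  8.63602280e+01
 -9.61355437e-04  1.03308868e+02] 0.03990630748858031
```

View pics/w1.png

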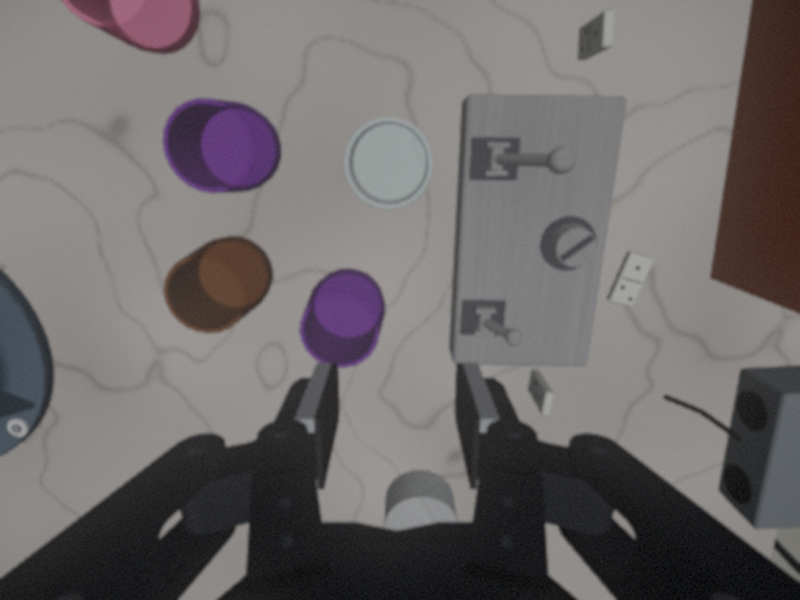

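The wrist view clearly shows the glass at (388,163), the tall lever's ball at (561,160), the control's corners at (468,95), (626,97), (588,366) and (456,363), and the nearest purple glass with its foot at about (349,303).

Run:
```python
import json
from h import *
from scipy.optimize import least_squares
c=json.load(open("w1.json")); c={k:np.array(v) for k,v in c.items()}
k=.64
C=[[.065,.12,.045],[-.065,.12,.045],[-.065,-.12,.045],[.065,-.12,.045],[-.01,.07,.119],[-.0227,-.07,.092]]
t=np.array([(626,97),(470,95),(457,363),(588,366),(561,160),(513,338)])*k
f=lambda p:(proj(c,ctl(p,C))-t).ravel()
p=least_squares(f,[.63,.085,-.05]).x;print(p,f(p).reshape(-1,2).round(1).tolist())
np.save("ctl.npy",p)
cs,sn=np.cos(p[2]),np.sin(p[2])
for n,uv,z in (("glass",(388,163),.041),("purple foot",(349,303),.003),("purple rim",(340,328),.082),("domA",(596,35),.026),("ball",(561,160),.119)):
    w=ray(c,np.array(uv)*k,z);d=w[:2]-p[:2]
    print(n,w.round(4),"ctl",(cs*d[0]+sn*d[1]).round(4),(-sn*d[0]+cs*d[1]).round(4))
```

```text
[ 0.63006629  0.08386939 -0.06678381] [[2.5, -1.3], [-1.8, -1.0], [-2.3, 2.4], [1.0, 1.1], [-0.3, 0.5], [0.8, -0.4]]
glass [0.5066 0.1584 0.041 ] ctl -0.1281 0.0661
purple foot [0.4579 0.0246 0.003 ] ctl -0.1678 -0.0706
purple rim [0.4585 0.0283 0.082 ] ctl -0.1674 -0.0669
domA [0.6804 0.2474 0.026 ] ctl 0.0393 0.1665
ball [0.6251 0.1549 0.119 ] ctl -0.0097 0.0705
```

Run:
```python
from bench import *
from h import *
import cv2
p=np.load("ctl.npy"); yaw=np.degrees(p[2]); o=[180,0,yaw]
P=lambda x,y,z: ctl(p,[[x,y,z]])[0]
env.movep(P(-.128,.001,.15),o)
print(env.movel(P(-.128,.001,.017),o,vel=.08,f_stop=10),current_position(),current_wrist_force())
print(env.movel(P(-.128,.129,.017),o,vel=.04,f_stop=8),current_position(),current_wrist_force())
print(env.movel(P(-.128,.085,.017),o,vel=.08,f_stop=10))
print(env.movel(P(-.128,.07,.20),o,vel=.15),current_time())
im=imaging.read_camera("top");cv2.imwrite("pics/t1.png",cv2.resize(im[110:270,140:340],(800,640)[:2] and (750,600)))
```

```text
False [0.5026911  0.09345523 0.01737591] [-0.42321437  0.65351215 -0.11404106]
False [0.51095921 0.2210482  0.01699075] [-0.4378923  -2.19130313  1.27572743]
False
False 11.1667
```

View pics/t1.png

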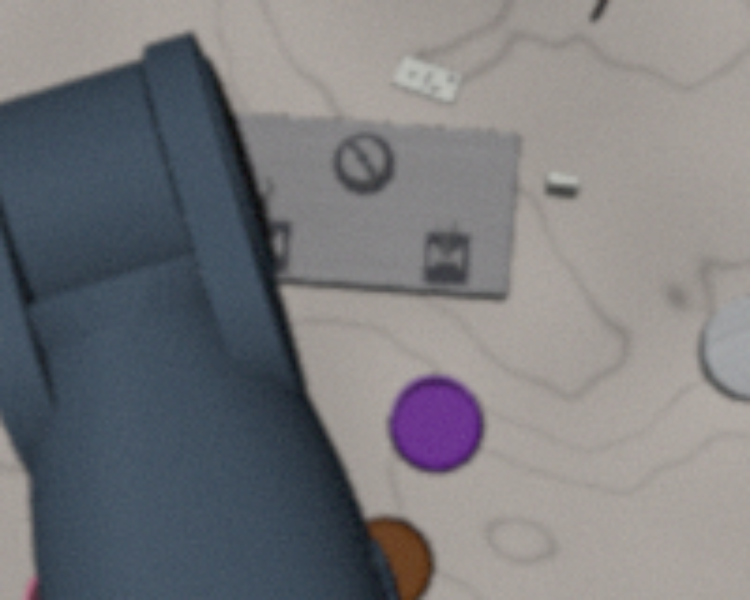

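The arm hides the glass in this view. The rest of the control, domino_b, domino_c and the purple glass haven't moved. I'll go to the hover pose behind the lever with the fingers closed and check with the wrist camera.

Run:
```python
from bench import *
from h import *
p=np.load("ctl.npy"); o=[180,0,np.degrees(p[2])]
set_gripper(0.0)
env.movel(ctl(p,[[.03,.07,.22]])[0],o,vel=.15); env.wait(.2)
c=imaging.get_calibration("wrist"); im=imaging.read_camera("wrist")
np.save("w2.npy",c,allow_pickle=True)
cv2.imwrite("pics/w2.png",cv2.resize(im,(800,600),interpolation=cv2.INTER_CUBIC)); print(current_time(),current_finger_gap())
```

```text
13.1417 0.00014992729557463446
```

View pics/w2.png

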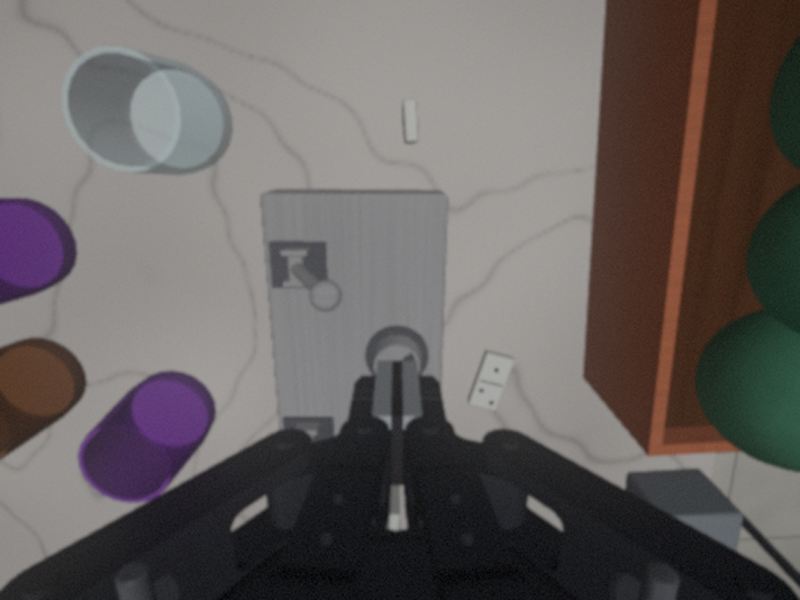

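The glass is upright, with its foot at about (179,120) and its rim at (122,110), to the left of the control's end. The ball is at (325,295). I'll compute both positions, then flip the lever if the glass clears the end.

```bash
cat > flip.py <<'E'
from bench import *
from h import *
c=np.load("w2.npy",allow_pickle=True).item(); p=np.load("ctl.npy"); o=[180,0,np.degrees(p[2])]
cs,sn=np.cos(p[2]),np.sin(p[2])
def loc(w): d=w[:2]-p[:2]; return np.array([cs*d[0]+sn*d[1],-sn*d[0]+cs*d[1]])
g=loc(ray(c,np.array((179,120))*.64,.004)); g2=loc(ray(c,np.array((122,110))*.64,.082)); b=loc(ray(c,np.array((325,295))*.64,.119))
e=[loc(ray(c,np.array(u)*.64,.045)) for u in ((263,193),(446,193))]
print("glass",g,g2,"ball",b,"left corners",e)
assert min(g[1],g2[1])>.16 and abs(b-[-.01,.07]).max()<.008
P=lambda x,z: ctl(p,[[x,.07,z]])[0]
print(env.movel(P(.03,.102),o,vel=.1,f_stop=5),current_wrist_force())
print(env.movel(P(-.04,.102),o,vel=.035,f_stop=8),loc(current_position()),current_wrist_force())
env.wait(.3)
env.movel(P(.0,.22),o,vel=.12)
env.movel(ctl(p,[[-.03,.0,.30]])[0],o,vel=.15); env.wait(.3)
im=imaging.read_camera("wrist"); cv2.imwrite("pics/w3.png",cv2.resize(im,(800,600),interpolation=cv2.INTER_CUBIC))
print(current_time(),current_wrist_force())
E
python3 flip.py
```

```text
glass [-0.12966156  0.1692803 ] [-0.12664154  0.16945767] ball [-0.01016858  0.0705669 ] left corners [array([-0.06098858,  0.12021662]), array([0.06321197, 0.12013653])]
False [0.10861362 0.56140916 0.84463822]
False [-0.03987617  0.06998606] [-0.92508339 -0.17196874 -0.20392807]
19.35 [ 0.09187734  0.06204122 -1.11777811]
```

View pics/w3.png

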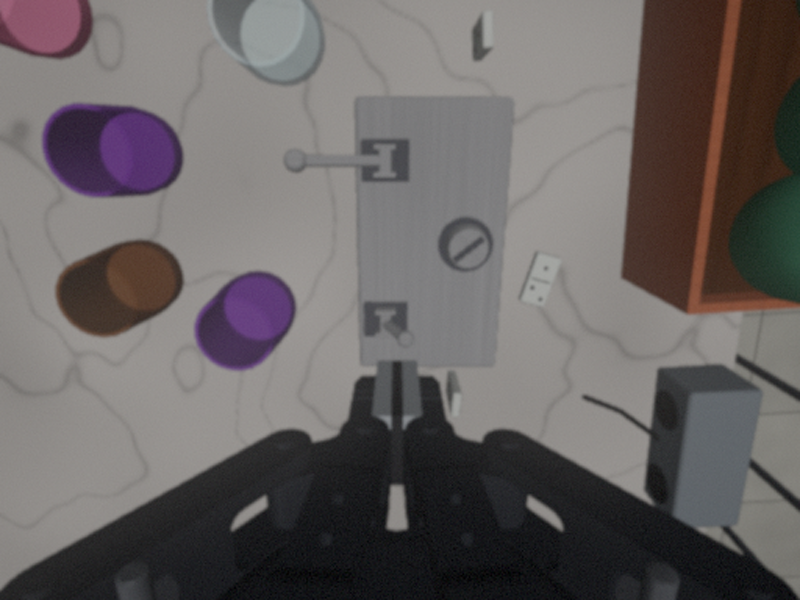

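The taller lever is fully forward, with its ball at (294,160). The short lever is still back at (405,338), the knob looks the same, and the glass stands upright past the end with its foot at about (282,40). The gripper is well clear, so I'll hand the job in.

```bash
python3 -c "
from bench import env
env.close_job()"
```

```text
the job is handed in; nothing more can be done
```

The fan's taller lever is flipped fully forward, the glass stands upright past the control's left end, and the job is handed in. I don't know the verdict, because the hand-in reports none.

- **Glass:** I pushed it along the slab with two open fingertips, about 17 mm above it. It ended at about y = +0.169 m in the control's frame, where all of it past the end needs 0.158 m. Foot and rim measurements agreed to 3 mm, so it is upright. The force reading at the end of the push was about 2 N.
- **Lever:** I pushed it over its centre from behind with the closed fingers, and no force stop tripped. The last wrist picture shows it lying fully forward over the slab.
- **Everything else:** In that picture the shorter lever is still back. The knob and the three dominoes look unmoved, and the gripper touches nothing. I did not look at the dish again after the push, but the arm and glass stayed well away from it. The tin was only partly visible in one later picture.
- **Time:** The robot's clock read 19.4 s at the last check, against the 48 s limit.

**Disagreement:** my first fit of the control from the scene and top cameras was off by 2–3 pixels (up to about 7 mm). The wrist-camera fit I worked from matched the ball and end positions to about 1 mm, though the control's corners were still 2–4 mm off.

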